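# Advance the sample carousel one station and lock it with the click knob

### The job

Advance the sample carousel by one station, counter-clockwise as seen from above, by its upright post until it clicks into place. Then lock it: turn the black locking knob clockwise until its torque limiter slips and clicks, and stop there (one click is enough, two at most), leaving the carousel in its new station and the knob tight. Keep the sample vials standing in their cups and do not disturb the jar, the beaker and the cork ring standing around it.

Things in the scene. Friction and masses are not known exactly. Their poses are not given: they have to be found in the camera images.
- unit: carousel unit: white base plate 200 x 320 x 14 mm, fixed on the worktop, origin at its underside's centre; y along the plate, z up. Carousel axis at y = +65 mm; knob axis at y = -105 mm on a grey tower 62 mm square, 54 mm high. Between them a steel clamp bar with a rubber foot, at most 60 mm high, sinks on the rim as the spindle tightens. Pointer block 31 mm high at x = -94, y = +65 mm
- carousel (a joint): angle in rad of the aluminium carousel disc (184 mm across, top 34 mm above the worktop), growing counter-clockwise from above. A spring plunger holds it at stations every 60 degrees (1.047 rad): it starts in station 0, the next is 1.047; past half-way the plunger draws it on. Moving it takes up to about 3 N at the post
- carousel_top (a point): point on the carousel's axis in the disc's upper face, 34 mm above the worktop; axes turn with the disc. Five plastic cups (37 mm across, 11 mm high, 31 mm bore) stand on the disc 62 mm from the axis at 0, 120, 180, 240 and 300 degrees from this x axis; the first two are empty, the others hold loose vials
- post_grip (a point): the carousel's plain upright steel post, 16 mm in diameter, 62 mm from the carousel's axis at 60 degrees from the disc's x axis, rising to 100 mm above the worktop. This point is on the post's axis 80 mm above the worktop, a good height to hold it; axes turn with the disc
- knob_grip (a point): the locking knob's black grip bar, 64 mm long (this point's x), 16 mm wide (its y), 40 mm tall, on a round foot 44 mm across. This point is on the knob's turning axis, 99 mm above the worktop and 14 mm below the bar's top; the foot's top is 73 mm above the worktop. Axes turn with the knob
- spindle (a joint): angle in rad of the clamp spindle under the knob (steel collar with a dark tab), growing clockwise from above (tightening). It starts anywhere from 0.4 to 1.3 and is clamped hard at 1.6; until then it turns with the knob against about 0.1 N m. Turning the knob back loosens it
- knob (a joint): slip in rad of the knob relative to the spindle, growing clockwise. 0 while they turn together (the white line on the knob's top points along the collar's tab); once the spindle is clamped the knob slips at about 0.3 N m and clicks into notches every 0.32 rad (0.32 one click, 0.64 two). When let go it stays; it cannot slip backwards past 0
- lid_jar: bystander: clear jar with a black lid, 68 mm wide, 106 mm tall, upright on the worktop; origin at the centre of its underside
- small_beaker: bystander: small glass beaker, 49 mm wide, 56 mm tall; origin at the centre of its underside
- cork_ring: bystander: cork flask ring, 88 mm wide, 30 mm tall; origin at the centre of its underside
- sample1: loose capped sample vial, 26 x 58 mm, standing in the carousel's cup at 180 degrees; origin at the centre of its underside
- sample2: loose capped sample vial, 26 x 58 mm, standing in the carousel's cup at 240 degrees; origin at the centre of its underside
- sample3: loose capped sample vial, 24 x 43 mm, standing in the carousel's cup at 300 degrees; origin at the centre of its underside
Things that resemble listed ones, but are neither listed nor needed, are in the scene too. What is shaped like the sample2 but turquoise is not meant. What is shaped like the sample1 but orange is not meant.

How it is judged:
On the way, in this order (a step that is already met when the one before it is completed fails the run):
1. the carousel stands in the next station while the clamp is still loose (value of joint carousel between 0.947 and 1.147 rad and value of joint spindle below 1.5 rad), for 0.2 s.
2. the spindle is tight and the knob has slipped by a click (value of joint spindle above 1.52 rad and value of joint knob above 0.17 rad), for 0.1 s.
At the end, for the whole second after the job is handed in: the carousel stands in the next station (1.047 rad, within 0.1), the spindle is tight (above 1.52 rad) and the knob has slipped by one or two clicks (0.17 to 0.8 rad); the three vials stand upright (within 0.3 rad) in their cups on the carousel (all of step 2 and value of joint carousel between 0.947 and 1.147 rad and value of joint knob below 0.8 rad and angle between each of sample1, sample2, sample3's own z axis and vertical below 0.3 rad and horizontal distance between each of sample1, sample2, sample3 and carousel_top below 0.075 m); the robot touches nothing.
It fails at once if the knob is turned on towards a third click (slip above 0.8 rad) (value of joint knob above 0.8 rad).
It fails at once if the carousel is turned past half-way to the second station (value of joint carousel above 1.57 rad).
It fails at once if the jar, the beaker or the cork ring is shifted by more than 30 mm or tipped (distance of any of lid_jar, small_beaker, cork_ring from where it was at the start of the episode above 0.03 m or angle between any of lid_jar, small_beaker's own z axis and vertical above 0.4 rad).
It also fails if it takes over 58 s, if anything falls off the work surface, if the arm or the gripper's body presses on something with over 40 N, if the wrist force passes 120 N, or if a joint passes its speed limit or range.

### The arm

A 6-joint arm with a two-finger parallel gripper is mounted at the origin on a cart in front of the work surface, level with it; the furniture and walls round the work are solid. World frame = base frame: x ahead of the robot, y to its left, z up, the work surface at z = 0. Lengths are in m, angles in rad, forces in N, time in s.
With the tool pointing down it reaches from about 0.25 to 0.8 m from the base axis. Payload 3.9 kg.
Tool frame: the origin (TCP) lies on the mounting face of the last link; the fingertips stand 173 mm ahead of it and the grasp point (between the pads) lies 155 mm ahead of it; y points along the fingers, x is the direction in which the jaws open and shut, and the axes are right-handed (so a half turn about y gives the same grasp; the last joint's range is limited). The gripper opens to 85 mm and grips with 20 to 120 N. Pads are 22 mm wide; open, the fingers measure 114 mm over their backs; the gripper's body (76 mm by 85 mm) begins 54 mm behind the grasp point. The pads swing forward as they close: fully open they stand 13 mm farther back than shut.
Start: joints at [1.298, 0.26, -0.138, 1.173, 0, 1.571], TCP at [0.141, 0.506, 0.405] pointing down, gripper open.
Joint ranges: [-2.78, 2.78], [-0.83, 1.72], [-1.28, 1.37], [-1.9, 2.12], [-1.57, 1.48], [-3.14, 3.14]. Speed limits (rad/s): [2.57, 2.57, 3.14, 3.14, 3.14, 3.14].

### API

Orientations are given as a unit quaternion [x, y, z, w].
In Python, from bench import bot gives the robot as it stands.
- The arm moves only by the tool servo_tool, never from a script. Its argument "rows" is text: rows parted by semicolons, each of 6 numbers parted by spaces: the shift along the tool's x, y, z in cm, then the turn, a rotation vector about the tool's x, y, z in rad. A call has 1 to 5 rows; each row shifts and turns the commanded pose from where the row before left it, along the tool's axes as they then stand; what a row does not reach is not made up. A row lasts 1/8 s, in which the tool goes at most 62.5 mm and 10.7 degrees, less where a joint would pass 70% of its speed; a pose out of reach is approached as far as the arm can. A call is refused whole if a number of a shift passes 6.25 or a number of a turn 0.188, either way. A call with a gripper value outside its range is refused whole. "claw" is the opening, from 0 (shut) to 1 (fully open), set as the call begins (left out, the last holds). The fingers move at their own pace and stop on an object; the grip force is fixed at half the most. Time passes only in rows, so rows that do not move let the fingers close. It gives the time, the measured TCP pose, the force and the opening at its end, in the units of the state.
- bot.read_state(): the state, without advancing time (a new reading comes with each control period).
- bot.grab_frame(name): name is "side" or "top"; returns the picture (480x640x3 uint8, red, green, blue); there is no depth.
- bot.get_calibration(name): a dict with "fx", "fy", "cx", "cy" (pixels), "xyz" and "orientation" of the camera in the world. Camera axes: x right, y down, z forward; pixel columns grow to the right and rows downward; lengths in m; the calibration is good to about 2 mm. A picture is of the moment at which its call begins. get_calibration takes no time and is no camera call.
- bot.job_done(): hands the job in, once; it reports no verdict.
The state is a dict: "clock": time; "q": joint angles; "joint_velocities": joint speeds; "tau": joint torques, N m; "tool_pos": TCP position; "ee_rot": TCP orientation; "wrist_force": force on the tool from outside, world axes, zero at the start; "ft_torque": the same for the moment, N m; "finger_gap": finger opening in m.
Only numpy, scipy, OpenCV 4.12 (cv2) and the standard library are available. Lean on these libraries where they do the work, as an engineer would, in place of code of your own. Each camera call takes 0.05 s, during which the arm holds its last target.

## Working session

There is one attempt and no reset: what is moved stays moved. The work goes in short steps, Python scripts to look and compute and a tool call to move; the robot and the scene stay as the last step left them, time stands still between calls to the robot, and variables do not carry over. Pictures are saved under pics/ and viewed, and the job is handed in when it is done.

Besides the shell and the picture viewer there is one more tool, called after "Request:" by a JSON object that holds its "fn" and its "kwargs", one argument or row to a line. servo_tool: Moves the arm, as the interface text tells. Its arguments: {"type":"object","properties":{"rows":{"type":"string"},"claw":{"type":"number"}},"required":["rows"]}

```bash
mkdir -p pics; ls
python3 - <<'E'
from bench import bot
import cv2
print(bot.read_state())
for n in("side","top"):
    print(n,bot.get_calibration(n))
    cv2.imwrite(f"pics/{n}0.png",bot.grab_frame(n)[:,:,::-1])
E
```

```text
pics
{'clock': 0.0, 'q': array([ 1.29801598e+00,  2.60673362e-01, -1.39383325e-01,  1.17269301e+00,
        2.21124733e-05,  1.57076739e+00]), 'joint_velocities': array([-0.00020116, -0.00276033, -0.00110074, -0.00077192,  0.00093528,
       -0.00092012]), 'tau': array([-4.87217276e-04, -4.05684614e+01,  2.53920758e+01,  1.87005167e-02,
       -1.84897990e-04,  3.32546176e-05]), 'tool_pos': array([0.14134384, 0.50525583, 0.40386476]), 'ee_rot': array([ 0.56374521,  0.42682579, -0.42793566, -0.56292287]), 'wrist_force': array([ 0.33124943, -0.77249678,  0.74840704]), 'ft_torque': array([-0.01079653,  0.02576007,  0.00628751]), 'finger_gap': 0.08573443803426932}
side {'fx': 452.8493368731491, 'fy': 452.8493368731491, 'cx': 322.6364872548468, 'cy': 228.6594358995637, 'xyz': array([-0.05492016, -0.02670805,  0.70061427]), 'orientation': array([ 0.65805357, -0.64102311,  0.27368331, -0.28487246])}
top {'fx': 455.21140023826666, 'fy': 455.21140023826666, 'cx': 310.9859946594469, 'cy': 238.28541958338695, 'xyz': array([0.40936052, 0.00852126, 0.92545699]), 'orientation': array([ 0.70990209, -0.69761027,  0.0737406 , -0.06277937])}
```

View pics/side0.png

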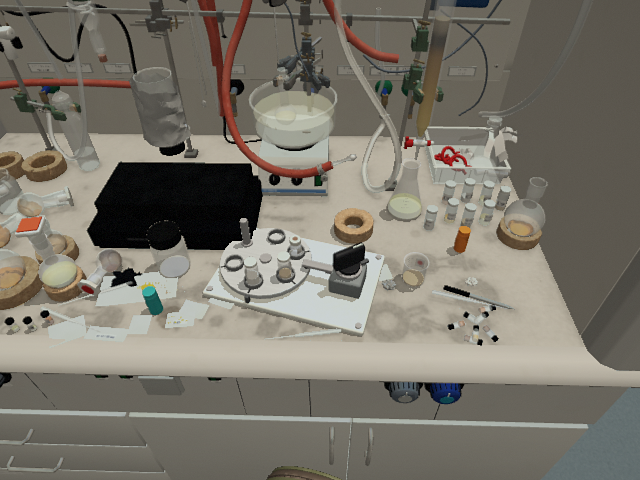

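View pics/top0.png

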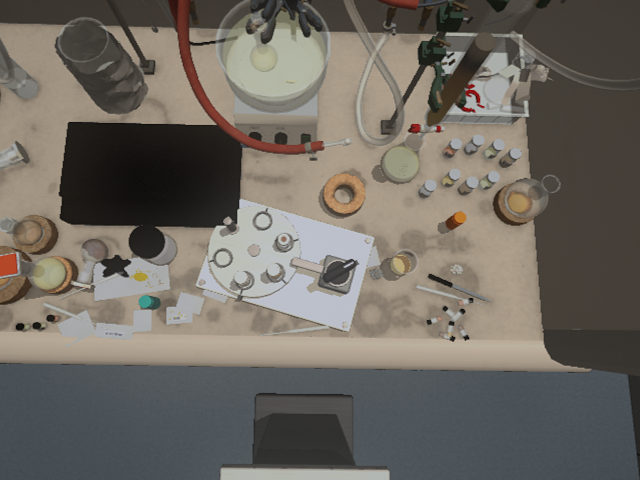

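```bash
cat > h.py <<'E'
import numpy as np, cv2
from scipy.spatial.transform import Rotation as R
from bench import bot
def cam(n):
    c=bot.get_calibration(n); return c,R.from_quat(c["orientation"]).as_matrix(),np.array(c["xyz"])
def proj(n,p):
    c,M,t=cam(n); v=(np.atleast_2d(p)-t)@M
    return np.c_[c["fx"]*v[:,0]/v[:,2]+c["cx"],c["fy"]*v[:,1]/v[:,2]+c["cy"]]
def ray(n,u,v):
    c,M,t=cam(n); return t,M@np.array([(u-c["cx"])/c["fx"],(v-c["cy"])/c["fy"],1.])
def atz(n,u,v,z):
    t,d=ray(n,u,v); return t+d*(z-t[2])/d[2]
def tri(a,b):
    (t1,d1),(t2,d2)=ray("side",*a),ray("top",*b)
    A=np.c_[d1,-d2]; s=np.linalg.lstsq(A,t2-t1,rcond=None)[0]
    p,q=t1+d1*s[0],t2+d2*s[1]; return (p+q)/2,np.linalg.norm(p-q)
def crop(img,x0,y0,x1,y1,k,name):
    cv2.imwrite(name,cv2.resize(img[y0:y1,x0:x1],None,fx=k,fy=k,interpolation=cv2.INTER_CUBIC))
E
python3 - <<'E'
from h import *
for n in("side","top"):
    c,M,t=cam(n); print(M.round(3))
    print(proj(n,[[.14,.5,.4],[.14,.5,.23],[0,0,0],[.4,0,0],[.4,.2,0],[.6,0,0]]).round(0))
s=cv2.imread("pics/side0.png");t=cv2.imread("pics/top0.png")
crop(s,195,200,415,340,3.6,"pics/s0c.png")
crop(t,190,190,390,340,4,"pics/t0c.png")
E
```

```text
[[ 0.028 -0.688  0.725]
 [-1.    -0.016  0.024]
 [-0.005 -0.726 -0.688]]
[[-329.  324.]
 [-169.  417.]
 [ 304.  636.]
 [ 317.  337.]
 [ 206.  335.]
 [ 320.  256.]]
[[ 0.016 -0.981  0.192]
 [-1.    -0.019 -0.014]
 [ 0.017 -0.192 -0.981]]
[[-192.  593.]
 [ -59.  522.]
 [ 303.  556.]
 [ 307.  332.]
 [ 207.  331.]
 [ 309.  234.]]
```

View pics/s0c.png

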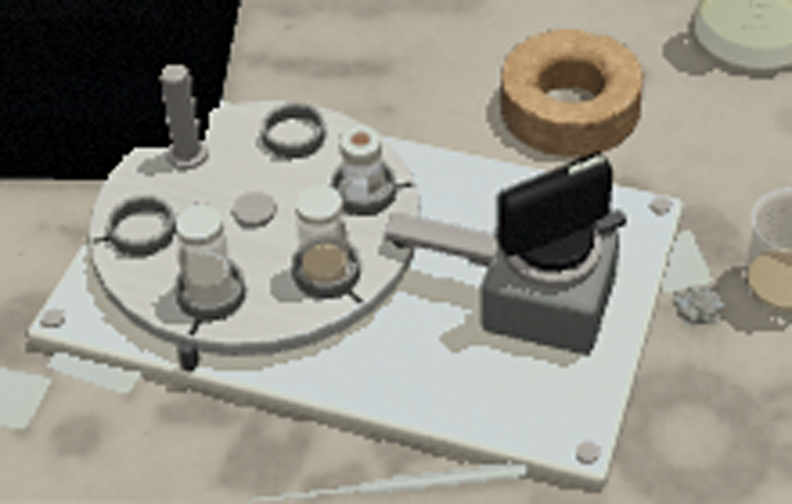

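View pics/t0c.png

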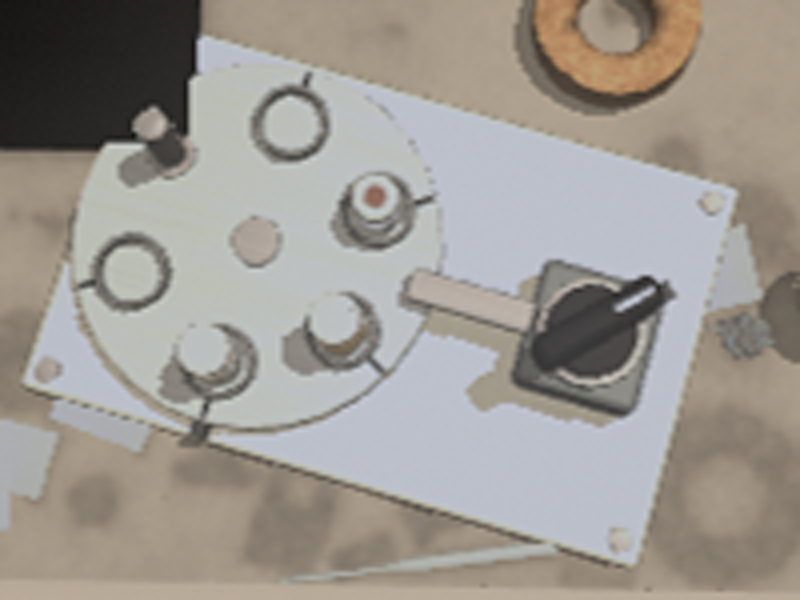

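Run:
```python
from h import *
s=cv2.imread("pics/side0.png");t=cv2.imread("pics/top0.png")
f=lambda im:np.clip(im.astype(float)*5,0,255).astype(np.uint8)
crop(f(s),80,150,280,270,4,"pics/s0d.png")
crop(f(t),50,110,260,240,3.8,"pics/t0d.png")
```

```text
(no output)
```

View pics/s0d.png

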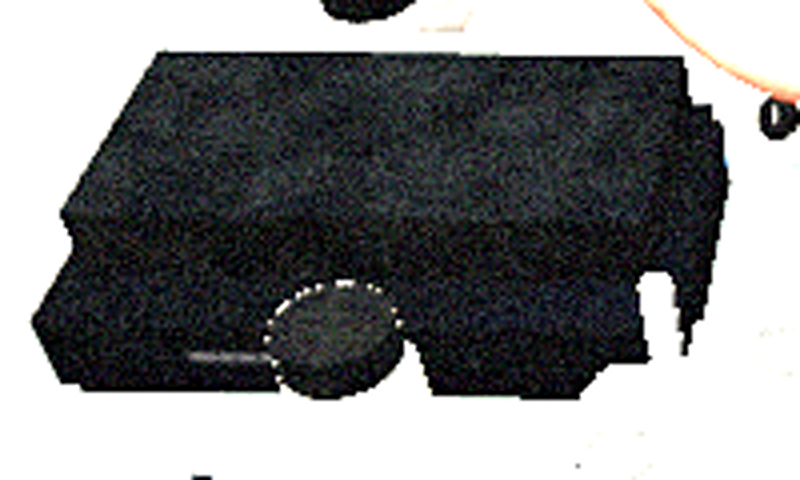

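View pics/t0d.png

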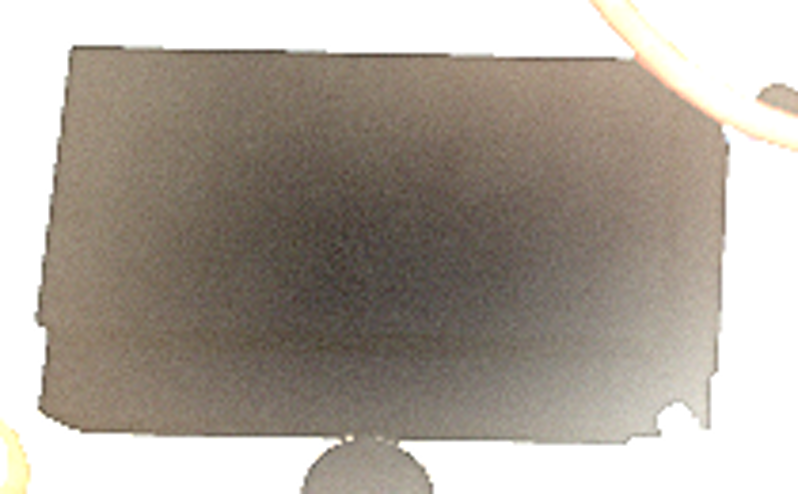

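Run:
```python
from h import *
print("side front bottom z0",atz("side",190,247,0),"on disc z34",atz("side",236,241,.034), atz("side",251,238,.034),"right edge",atz("side",262,195,.034))
for z in (0,.034,.08,.12): print(z,"top corner",atz("top",241,226,z).round(3),"topright back",atz("top",241,147,z).round(3), "side edge204",atz("side",190,204,z).round(3),"231",atz("side",190,231,z).round(3),"163",atz("side",190,163,z).round(3),"topback",atz("top",150,123,z).round(3))
# plate/disc
print("post top",tri((195+175/3.6,200+72/3.6),(190+150/4,190+120/4)))
print("disc ctr",atz("side",195+254/3.6,200+209/3.6,.036),atz("top",190+256/4,190+241/4,.036))
print("plate corners top z.014",[atz("top",190+a/4,190+b/4,.014).round(4) for a,b in((198,37),(736,190),(635,565),(23,383))])
print("plate corners side",[atz("side",195+a/3.6,200+b/3.6,.014).round(4) for a,b in((682,205),(596,480),(30,335))])
print("screws top",[atz("top",190+a/4,190+b/4,.016).round(4) for a,b in((711,202),(620,540),(48,369))])
print("knobtop line end",atz("top",190+652/4,190+285/4,.113),atz("side",195+600/3.6,200+163/3.6,.113))
print("knob bar other end",atz("top",190+540/4,190+357/4,.113),)
```

```text
side front bottom z0 [0.61969667 0.28275485 0.        ] on disc z34 [0.60654279 0.17595302 0.034     ] [0.61613447 0.14595488 0.034     ] right edge [0.75850112 0.14073986 0.034     ]
0 top corner [0.614 0.141 0.   ] topright back [0.788 0.149 0.   ] side edge204 [0.762 0.317 0.   ] 231 [0.669 0.295 0.   ] 163 [0.93  0.358 0.   ] topback [0.838 0.348 0.   ]
0.034 top corner [0.606 0.136 0.034] topright back [0.774 0.144 0.034] side edge204 [0.723 0.301 0.034] 231 [0.634 0.279 0.034] 163 [0.882 0.339 0.034] topback [0.823 0.336 0.034]
0.08 top corner [0.596 0.13  0.08 ] topright back [0.755 0.137 0.08 ] side edge204 [0.669 0.278 0.08 ] 231 [0.587 0.258 0.08 ] 163 [0.817 0.314 0.08 ] topback [0.801 0.319 0.08 ]
0.12 top corner [0.587 0.124 0.12 ] topright back [0.739 0.131 0.12 ] side edge204 [0.622 0.258 0.12 ] 231 [0.545 0.24  0.12 ] 163 [0.761 0.292 0.12 ] topback [0.783 0.304 0.12 ]
post top (array([0.60367535, 0.1524515 , 0.09632251]), np.float64(0.00137788430074971))
disc ctr [0.55795071 0.10815097 0.036     ] [0.55740685 0.10832361 0.036     ]
plate corners top z.014 [array([0.6674, 0.145 , 0.014 ]), array([ 0.5921, -0.1332,  0.014 ]), array([ 0.4033, -0.0814,  0.014 ]), array([0.4873, 0.2237, 0.014 ])]
plate corners side [array([ 0.5872, -0.1328,  0.014 ]), array([ 0.4013, -0.0775,  0.014 ]), array([0.4842, 0.2212, 0.014 ])]
screws top [array([ 0.5852, -0.12  ,  0.016 ]), array([ 0.4152, -0.0738,  0.016 ]), array([0.4943, 0.2113, 0.016 ])]
knobtop line end [ 0.52781624 -0.07932183  0.113     ] [ 0.52255699 -0.07822941  0.113     ]
knob bar other end [ 0.49441279 -0.02910506  0.113     ]
```

The unit is clear in both views. The carousel axis is at about (0.558, 0.108) and the post top at (0.603, 0.152); triangulated z is 0.096 against 0.100 stated. The plate yaw is about -0.27 rad, and the knob should be near (0.512, -0.055). A black instrument box sits just behind the post, with its shelf at about 0.06 m. I'll start with a small planning helper.

```bash
cat >> h.py <<'E'
GP=0.155
def head():
    s=bot.read_state(); x=R.from_quat(s["ee_rot"]).as_matrix()[:,0]; return np.degrees(np.arctan2(x[1],x[0]))
def plan(g,hd,n):
    """g grasp point target world, hd jaw heading deg; prints rows"""
    s=bot.read_state(); M=R.from_quat(s["ee_rot"]).as_matrix(); p=np.array(s["tool_pos"])
    Mt=np.c_[[np.cos(np.radians(hd)),np.sin(np.radians(hd)),0],[0,0,-1.],[-np.sin(np.radians(hd)),np.cos(np.radians(hd)),0]]
    Mt[:,2]=np.cross(Mt[:,0],Mt[:,1])
    T=np.array(g)+[0,0,GP]
    rv=R.from_matrix(M.T@Mt).as_rotvec()
    # rows in tool axes at each row start
    pp=[]
    for i in range(n):
        Mi=M@R.from_rotvec(rv*i/n).as_matrix(); sh=Mi.T@(T-p)/n*100
        pp.append(" ".join(f"{a:.2f}" for a in sh)+" "+" ".join(f"{a:.3f}" for a in rv/n))
    print("\n".join(pp))
def st():
    s=bot.read_state(); M=R.from_quat(s["ee_rot"]).as_matrix()
    print("t",round(s["clock"],2),"grasp",(s["tool_pos"]+M[:,1]*GP).round(4),"head",round(head(),1),"ydir",M[:,1].round(3),"F",s["wrist_force"].round(2),"T",s["ft_torque"].round(3),"gap",round(s["finger_gap"],4),"q",s["q"].round(3))
E
python3 - <<'E'
from h import *
st()
print(atz("side",195+175/3.6,200+72/3.6,.1),atz("top",190+150/4,190+120/4,.1))
plan([.603,.152,.2],-46,14)
E
```

```text
t 0.1 grasp [0.1413 0.505  0.249 ] head 74.4 ydir [-0.    -0.002 -1.   ] F [0.33 0.35 0.  ] T [-0.014 -0.03  -0.008] gap 0.0853 q [ 1.298  0.261 -0.139  1.173 -0.     1.571]
[0.59965884 0.1506617  0.1       ] [0.60274074 0.15250228 0.1       ]
-1.54 0.35 -3.86 0.000 0.150 -0.000
-0.95 0.35 -4.04 0.000 0.150 -0.000
-0.33 0.35 -4.14 0.000 0.150 -0.000
0.29 0.35 -4.14 0.000 0.150 -0.000
0.91 0.35 -4.05 0.000 0.150 -0.000
1.50 0.35 -3.87 0.000 0.150 -0.000
2.06 0.35 -3.60 0.000 0.150 -0.000
2.58 0.35 -3.25 0.000 0.150 -0.000
3.04 0.35 -2.83 0.000 0.150 -0.000
3.43 0.35 -2.35 0.000 0.150 -0.000
3.74 0.35 -1.81 0.000 0.150 -0.000
3.97 0.35 -1.23 0.000 0.150 -0.000
4.11 0.35 -0.62 0.000 0.150 -0.000
4.15 0.35 -0.00 0.000 0.150 -0.000
```

Request:
{"fn": "servo_tool", "kwargs": {
  "rows": "-1.5 0.3 -3.9 0 0.15 0;-0.95 0.3 -4.0 0 0.15 0;-0.3 0.3 -4.1 0 0.15 0;0.3 0.3 -4.1 0 0.15 0;0.9 0.3 -4.0 0 0.15 0",
  "claw": 0.5
}}

```text
clock: 0.72
tool_pos: [0.3065, 0.38, 0.3892]
ee_rot: [0.681, 0.189, -0.19, -0.681]
wrist_force: [0.7, -0.6, -0.6]
finger_gap: 0.043
```

Request:
{"fn": "servo_tool", "kwargs": {
  "rows": "1.5 0.3 -3.9 0 0.15 0;2.0 0.3 -3.6 0 0.15 0;2.6 0.3 -3.2 0 0.15 0;3.0 0.3 -2.8 0 0.15 0;3.4 0.3 -2.3 0 0.15 0"
}}

```text
clock: 1.35
tool_pos: [0.4705, 0.2548, 0.3742]
ee_rot: [0.703, -0.073, 0.073, -0.703]
wrist_force: [0.8, 0.5, 0.6]
finger_gap: 0.043
```

```bash
python3 -c "
from h import *
st();plan([.602,.1516,.2],-46,5)"
```

```text
t 1.35 grasp [0.4704 0.2548 0.2192] head -11.9 ydir [-0.001 -0.    -1.   ] F [0.81 0.46 0.63] T [ 0.041 -0.025 -0.042] gap 0.043 q [ 0.496  0.292 -0.174  1.105  0.     2.274]
3.00 0.38 -1.48 0.000 0.119 -0.000
3.15 0.38 -1.11 0.000 0.119 -0.000
3.26 0.38 -0.73 0.000 0.119 -0.000
3.33 0.38 -0.34 0.000 0.119 -0.000
3.34 0.38 0.06 0.000 0.119 -0.000
```

Request:
{"fn": "servo_tool", "kwargs": {
  "rows": "3.0 0.4 -1.5 0 0.12 0;3.15 0.4 -1.1 0 0.12 0;3.25 0.4 -0.7 0 0.12 0;3.3 0.4 -0.3 0 0.12 0;3.3 0.4 0.1 0 0.12 0",
  "claw": 0.5
}}

```text
clock: 1.98
tool_pos: [0.602, 0.1536, 0.354]
ee_rot: [0.651, -0.278, 0.277, -0.65]
wrist_force: [-0.5, 0.2, -0.2]
finger_gap: 0.0429
```

```bash
python3 -c "
from h import *
st();plan([.602,.1516,.2],-46,1);s=bot.grab_frame('side')[:,:,::-1];t=bot.grab_frame('top')[:,:,::-1]
o=np.hstack([cv2.resize(s[60:300,180:340],None,fx=2.4,fy=2.4),cv2.resize(t[100:340,160:320],None,fx=2.4,fy=2.4)])
cv2.imwrite('pics/a1.png',o)"
```

```text
t 1.98 grasp [0.6018 0.1535 0.199 ] head -46.2 ydir [-0.001 -0.    -1.   ] F [-0.53  0.15 -0.2 ] T [ 0.068 -0.04  -0.052] gap 0.0429 q [0.25  0.449 0.014 1.138 0.    2.627]
0.14 -0.10 -0.14 0.001 -0.003 -0.001
```

View pics/a1.png

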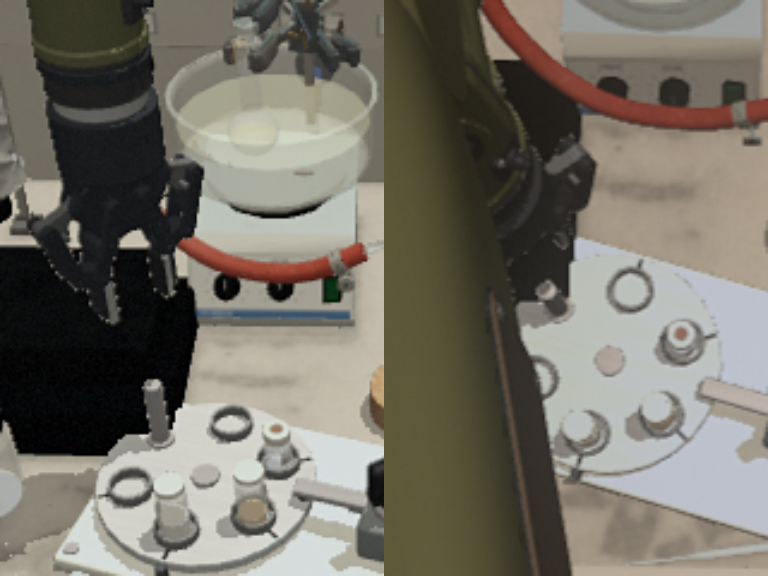

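The gripper hangs above the post in line with it: side crop (150,385), top crop (550,290). I'm descending now.

Request:
{"fn": "servo_tool", "kwargs": {
  "rows": "0.15 2.5 -0.15 0 0 0;0 2.5 0 0 0 0;0 2.5 0 0 0 0;0 2.0 0 0 0 0;0 1.5 0 0 0 0"
}}

```text
clock: 2.7
tool_pos: [0.6004, 0.1525, 0.2435]
ee_rot: [0.652, -0.276, 0.275, -0.651]
wrist_force: [-1.0, -0.2, -0.2]
finger_gap: 0.0425
```

```bash
python3 -c "
from h import *
st();plan([.602,.1516,.088],-46,1);s=bot.grab_frame('side')[:,:,::-1]
crop(s,190,180,310,280,6,'pics/a2.png')"
```

```text
t 2.7 grasp [0.6001 0.1525 0.0885] head -45.9 ydir [-0.002 -0.    -1.   ] F [-1.05 -0.23 -0.18] T [ 0.044 -0.014  0.015] gap 0.0425 q [ 0.249  0.523 -0.164  0.885  0.     2.62 ]
0.18 0.05 0.05 0.002 0.002 -0.001
```

View pics/a2.png

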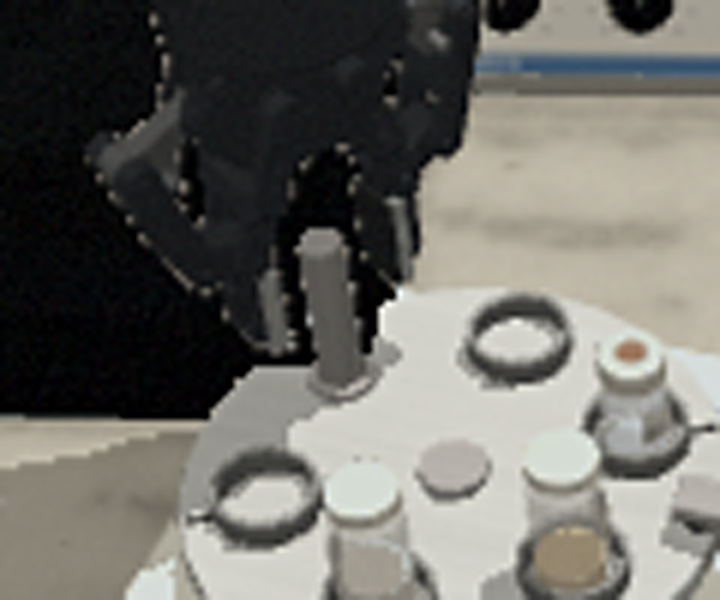

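Request:
{"fn": "servo_tool", "kwargs": {
  "rows": "0.18 0.05 0.05 0 0 0;0 0 0 0 0 0;0 0 0 0 0 0",
  "claw": 0.24
}}

```text
clock: 3.12
tool_pos: [0.6034, 0.1514, 0.2452]
ee_rot: [-0.651, 0.276, -0.276, 0.651]
wrist_force: [0.1, 0.9, -0.1]
finger_gap: 0.0204
```

```bash
cat >> h.py <<'E'
def arc(C,a0,a1,n,h0):
    s=bot.read_state(); M=R.from_quat(s["ee_rot"]).as_matrix(); p=np.array(s["tool_pos"])[:2]
    da=np.radians(a1-a0)/n
    for i in range(1,n+1):
        a=np.radians(a0)+da*i; T=np.array(C)+.062*np.array([np.cos(a),np.sin(a)])
        Mi=M@R.from_rotvec([0,-da*(i-1),0]).as_matrix(); sh=Mi.T@np.r_[T-p,0]*100; p=T
        print(f"{sh[0]:.2f} {sh[1]:.2f} {sh[2]:.2f}  0 {-da:.3f} 0")
E
python3 -c "
from h import *
st();arc([.5577,.1082],44.4,106,14,0)"
```

```text
t 3.12 grasp [0.6036 0.1515 0.0902] head -45.9 ydir [ 0.002  0.    -1.   ] F [ 0.06  0.92 -0.09] T [ 0.036  0.044 -0.008] gap 0.0204 q [ 0.246  0.524 -0.158  0.887  0.     2.619]
-0.58 -0.00 -0.11  0 -0.077 0
-0.48 -0.00 -0.02  0 -0.077 0
-0.48 -0.00 -0.02  0 -0.077 0
-0.48 -0.00 -0.02  0 -0.077 0
-0.48 -0.00 -0.02  0 -0.077 0
-0.48 -0.00 -0.02  0 -0.077 0
-0.48 -0.00 -0.02  0 -0.077 0
-0.48 -0.00 -0.02  0 -0.077 0
-0.48 -0.00 -0.02  0 -0.077 0
-0.48 -0.00 -0.02  0 -0.077 0
-0.48 -0.00 -0.02  0 -0.077 0
-0.48 -0.00 -0.02  0 -0.077 0
-0.48 -0.00 -0.02  0 -0.077 0
-0.48 -0.00 -0.02  0 -0.077 0
```

Request:
{"fn": "servo_tool", "kwargs": {
  "rows": "-0.55 0 -0.1 0 -0.077 0;-0.48 0 -0.02 0 -0.077 0;-0.48 0 -0.02 0 -0.077 0;-0.48 0 -0.02 0 -0.077 0;-0.48 0 -0.02 0 -0.077 0",
  "claw": 0.24
}}

```text
clock: 3.75
tool_pos: [0.5833, 0.1646, 0.2451]
ee_rot: [0.692, -0.144, 0.147, -0.692]
wrist_force: [2.8, -1.2, -0.5]
finger_gap: 0.0202
```

```bash
python3 -c "
from h import *
st();C=np.array([.5577,.1082]);g=bot.read_state()['tool_pos'][:2]-C;print(np.hypot(*g),np.degrees(np.arctan2(g[1],g[0])))"
```

```text
t 3.75 grasp [0.5839 0.1644 0.0901] head -23.8 ydir [ 0.004 -0.001 -1.   ] F [ 2.76 -1.23 -0.49] T [-0.328 -0.514 -0.003] gap 0.0202 q [ 2.750e-01  4.990e-01 -2.030e-01  8.650e-01 -2.000e-03  2.261e+00]
0.06192582142532291 65.58959312339455
```

Contact is about 3 N and the path is tracking well. Continuing along the arc.

Request:
{"fn": "servo_tool", "kwargs": {
  "rows": "-0.48 0 -0.02 0 -0.077 0;-0.48 0 -0.02 0 -0.077 0;-0.48 0 -0.02 0 -0.077 0;-0.48 0 -0.02 0 -0.077 0;-0.48 0 -0.02 0 -0.077 0",
  "claw": 0.24
}}

```text
clock: 4.38
tool_pos: [0.5581, 0.1699, 0.2447]
ee_rot: [0.707, -0.011, 0.01, -0.707]
wrist_force: [-1.3, -0.3, 1.4]
finger_gap: 0.0205
```

Request:
{"fn": "servo_tool", "kwargs": {
  "rows": "-0.48 0 -0.02 0 -0.077 0;-0.48 0 -0.02 0 -0.077 0;-0.48 0 -0.02 0 -0.077 0;0 0 0 0 0 0;0 0 0 0 0 0"
}}

```text
clock: 5.0
tool_pos: [0.545, 0.1689, 0.2447]
ee_rot: [-0.704, -0.07, 0.069, 0.704]
wrist_force: [-0.4, -0.5, -0.8]
finger_gap: 0.0204
```

```bash
python3 -c "
from h import *
st();C=np.array([.5577,.1082]);g=bot.read_state()['tool_pos'][:2]-C;print(np.hypot(*g),np.degrees(np.arctan2(g[1],g[0])))
s=bot.grab_frame('side')[:,:,::-1]
crop(s,190,170,310,290,5,'pics/a3.png')"
```

```text
t 5.0 grasp [0.5451 0.169  0.0897] head 11.3 ydir [ 0.001  0.    -1.   ] F [-0.42 -0.52 -0.8 ] T [0.017 0.002 0.028] gap 0.0204 q [ 0.301  0.448 -0.297  0.825 -0.     1.673]
0.062041112474974625 101.83750368782496
```

View pics/a3.png

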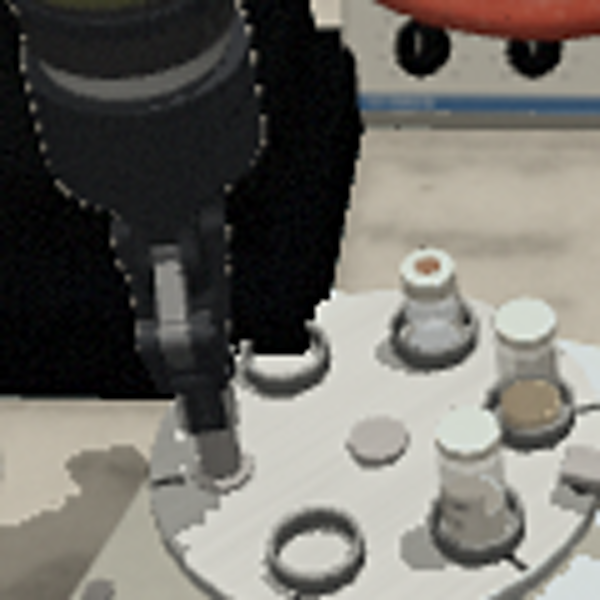

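Request:
{"fn": "servo_tool", "kwargs": {
  "rows": "0 -2 0 0 0 0;0 -2.5 0 0 0 0;0 -2.5 0 0 0 0;0 -2.5 0 0 0 0;0 -1 0 0 0 0",
  "claw": 0.24
}}

```text
clock: 5.68
tool_pos: [0.5453, 0.169, 0.3508]
ee_rot: [-0.703, -0.071, 0.069, 0.704]
wrist_force: [-0.5, -0.3, -1.1]
finger_gap: 0.0207
```

```bash
python3 -c "
from h import *
st();plan([.512,-.0555,.18],34,6)
s=bot.grab_frame('side')[:,:,::-1];t=bot.grab_frame('top')[:,:,::-1]
o=np.hstack([cv2.resize(s[190:330,190:390],None,fx=2,fy=2,interpolation=2),cv2.resize(t[190:330,190:390],None,fx=2,fy=2,interpolation=2)])
cv2.imwrite('pics/a4.png',o)"
```

```text
t 5.67 grasp [0.5457 0.1691 0.1958] head 11.4 ydir [ 0.003  0.001 -1.   ] F [-0.47 -0.26 -1.1 ] T [ 0.008 -0.011 -0.045] gap 0.0207 q [ 0.301  0.363 -0.131  1.074 -0.     1.673]
-1.28 0.26 -3.56 0.000 -0.066 0.000
-1.51 0.26 -3.47 0.000 -0.066 0.000
-1.74 0.26 -3.36 0.000 -0.066 0.000
-1.96 0.26 -3.24 0.000 -0.066 0.000
-2.16 0.26 -3.10 0.000 -0.066 0.000
-2.36 0.26 -2.95 0.000 -0.066 0.000
```

View pics/a4.png

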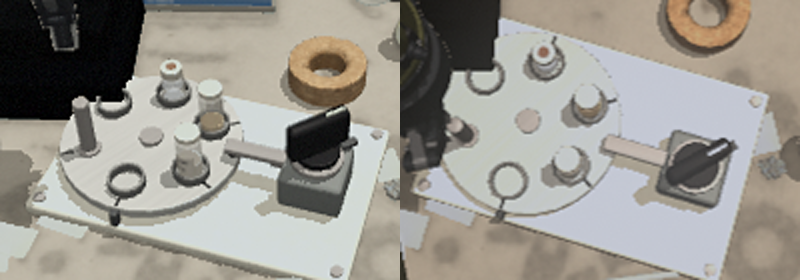

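```bash
python3 -c "
from h import *
p=atz('side',231.5,241,.1)[:2]-[.5577,.1082];print(np.hypot(*p),np.degrees(np.arctan2(p[1],p[0])))
s=cv2.imread('pics/side0.png');t=cv2.imread('pics/top0.png')
o=np.hstack([cv2.resize(s[235:305,320:380],None,fx=6.5,fy=6.5,interpolation=2),cv2.resize(t[245:315,310:370],None,fx=6.5,fy=6.5,interpolation=2)])
cv2.imwrite('pics/a5.png',o)"
```

```text
0.0586157975024197 106.7008821308806
```

View pics/a5.png

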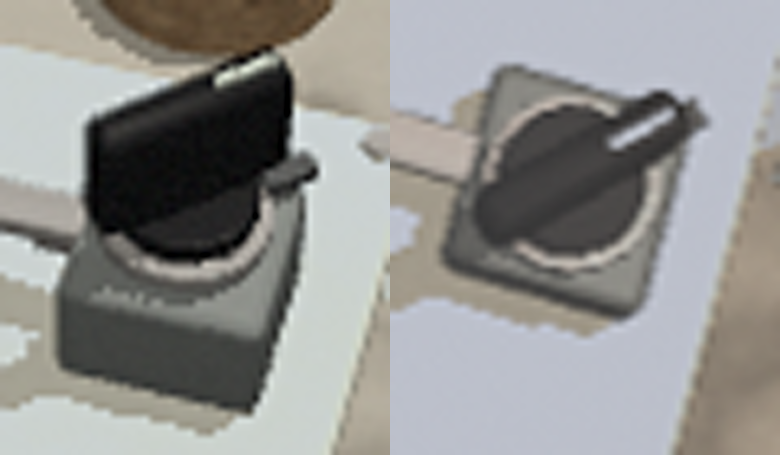

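```bash
python3 -c "
from h import *
T=lambda x,y:atz('top',310+(x-390)/6.5,245+y/6.5,.113)
S=lambda x,y:atz('side',320+x/6.5,235+y/6.5,.113)
for f,a,b in((T,(612,145),(675,107)),(T,(478,195),(682,100)),(S,(218,82),(278,58)),(S,(95,122),(283,55))):
    p,q=f(*a),f(*b);d=q-p;print(p[:2].round(4),q[:2].round(4),np.degrees(np.arctan2(d[1],d[0])).round(1))
print('tower',atz('top',310+(495-390)/6.5,245+68/6.5,.054),atz('top',310+(640-390)/6.5,245+315/6.5,.054))
print('side tower corners',[atz('side',320+a/6.5,235+b/6.5,.054) for a,b in((60,295),(250,340))])
"
```

```text
[ 0.5165 -0.0634] [ 0.5275 -0.0808] -58.0
[ 0.502  -0.0264] [ 0.5295 -0.0828] -64.0
[ 0.5163 -0.0634] [ 0.5261 -0.0804] -60.1
[ 0.5002 -0.0293] [ 0.5273 -0.0818] -62.7
tower [ 0.5467867  -0.03361798  0.054     ] [ 0.47421919 -0.07690502  0.054     ]
side tower corners [array([ 0.48802575, -0.02026665,  0.054     ]), array([ 0.47292305, -0.07389308,  0.054     ])]
```

```bash
python3 -c "
from h import *
plan([.512,-.0553,.18],30,6)"
```

```text
-1.28 0.25 -3.56 0.000 -0.054 0.000
-1.47 0.25 -3.48 0.000 -0.054 0.000
-1.66 0.25 -3.40 0.000 -0.054 0.000
-1.84 0.25 -3.30 0.000 -0.054 0.000
-2.01 0.25 -3.20 0.000 -0.054 0.000
-2.18 0.25 -3.08 0.000 -0.054 0.000
```

Request:
{"fn": "servo_tool", "kwargs": {
  "rows": "-1.3 0.2 -3.55 0 -0.054 0;-1.5 0.2 -3.5 0 -0.054 0;-1.65 0.2 -3.4 0 -0.054 0;-1.85 0.2 -3.3 0 -0.054 0;-2.0 0.2 -3.2 0 -0.054 0",
  "claw": 0.55
}}

```text
clock: 6.4
tool_pos: [0.5159, -0.0195, 0.3378]
ee_rot: [-0.687, -0.164, 0.166, 0.688]
wrist_force: [0.3, -0.1, -0.1]
finger_gap: 0.0472
```

Request:
{"fn": "servo_tool", "kwargs": {
  "rows": "-2.2 0.2 -3.1 0 -0.054 0;0 0 0 0 0 0"
}}

```text
clock: 6.65
tool_pos: [0.5101, -0.0578, 0.3358]
ee_rot: [-0.683, -0.181, 0.182, 0.684]
wrist_force: [-0.3, 0.6, -0.7]
finger_gap: 0.0467
```

```bash
python3 -c "
from h import *
st();plan([.512,-.0553,.1],30,5)
s=bot.grab_frame('side')[:,:,::-1]
crop(s,270,150,400,310,3.6,'pics/a6.png')"
```

```text
t 6.65 grasp [ 0.5097 -0.0578  0.1808] head 29.7 ydir [-0.003 -0.    -1.   ] F [-0.26  0.61 -0.67] T [-0.035  0.035  0.013] gap 0.0467 q [-0.113  0.281 -0.295  0.997 -0.     0.939]
0.06 1.62 0.02 -0.000 -0.001 -0.000
0.06 1.62 0.02 -0.000 -0.001 -0.000
0.06 1.62 0.02 -0.000 -0.001 -0.000
0.06 1.62 0.02 -0.000 -0.001 -0.000
0.06 1.62 0.02 -0.000 -0.001 -0.000
```

View pics/a6.png

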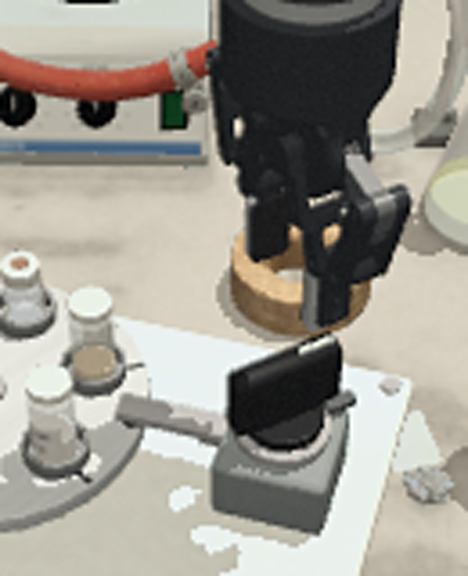

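The fingers straddle the bar line above the knob (side crop 285,370). Descending.

Request:
{"fn": "servo_tool", "kwargs": {
  "rows": "0.1 1.8 0.1 0 0 0;0.1 1.8 0 0 0 0;0.1 1.8 0 0 0 0;0 1.5 0 0 0 0;0 1.2 0 0 0 0"
}}

```text
clock: 7.32
tool_pos: [0.5131, -0.0529, 0.2552]
ee_rot: [-0.683, -0.183, 0.183, 0.683]
wrist_force: [0.5, 0.2, 0.4]
finger_gap: 0.047
```

```bash
python3 -c "
from h import *
st();plan([.512,-.0553,.1],30,1)
s=bot.grab_frame('side')[:,:,::-1]
crop(s,310,190,400,310,5,'pics/a7.png')"
```

```text
t 7.33 grasp [ 0.5129 -0.0528  0.1002] head 30.0 ydir [-0.001  0.    -1.   ] F [0.5  0.23 0.39] T [ 0.039 -0.01   0.009] gap 0.047 q [-0.103  0.356 -0.418  0.797  0.     0.944]
-0.21 0.02 -0.16 -0.001 0.000 -0.001
```

View pics/a7.png

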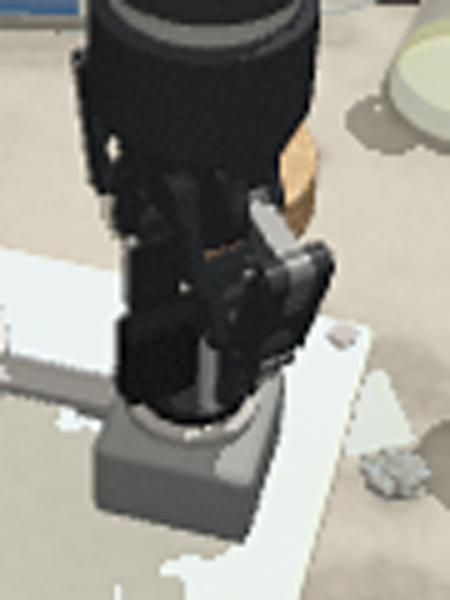

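The bar is between the fingers. I'll correct the small offset and close.

Request:
{"fn": "servo_tool", "kwargs": {
  "rows": "-0.2 0 -0.15 0 0 0;0 0 0 0 0 0;0 0 0 0 0 0;0 0 0 0 0 0;0 0 0 0 0 0",
  "claw": 0
}}

```text
clock: 8.0
tool_pos: [0.513, -0.0556, 0.2569]
ee_rot: [-0.683, -0.184, 0.182, 0.683]
wrist_force: [3.5, 3.6, 1.2]
finger_gap: 0.0149
```

```bash
python3 -c "
from h import *
st()"
```

```text
t 8.0 grasp [ 0.5134 -0.0555  0.1019] head 30.0 ydir [ 0.003  0.001 -1.   ] F [3.53 3.56 1.23] T [ 0.604 -0.675 -0.008] gap 0.0149 q [-0.108  0.354 -0.418  0.797  0.001  0.939]
```

Request:
{"fn": "servo_tool", "kwargs": {
  "rows": "0 0 0 0 0.06 0;0 0 0 0 0.06 0;0 0 0 0 0.06 0"
}}

```text
clock: 8.38
tool_pos: [0.513, -0.0556, 0.2569]
ee_rot: [-0.697, -0.121, 0.119, 0.697]
wrist_force: [4.2, 4.2, 0.7]
finger_gap: 0.015
```

```bash
python3 -c "
from h import *
st()"
```

```text
t 8.38 grasp [ 0.5134 -0.0555  0.1019] head 19.6 ydir [ 0.003  0.001 -1.   ] F [4.17 4.19 0.7 ] T [ 0.67  -0.584  0.052] gap 0.015 q [-1.080e-01  3.540e-01 -4.180e-01  7.970e-01  1.000e-03  1.121e+00]
```

Request:
{"fn": "servo_tool", "kwargs": {
  "rows": "0 0 0 0 0.06 0;0 0 0 0 0.06 0"
}}

```text
clock: 8.62
tool_pos: [0.513, -0.0556, 0.2569]
ee_rot: [-0.703, -0.079, 0.077, 0.703]
wrist_force: [4.2, 2.7, 1.1]
finger_gap: 0.0149
```

```bash
python3 -c "
from h import *
st()"
```

```text
t 8.62 grasp [ 0.5133 -0.0555  0.1019] head 12.7 ydir [ 0.002  0.001 -1.   ] F [4.18 2.66 1.06] T [ 0.641 -0.582  0.17 ] gap 0.0149 q [-1.080e-01  3.540e-01 -4.180e-01  7.970e-01  1.000e-03  1.241e+00]
```

Request:
{"fn": "servo_tool", "kwargs": {
  "rows": "0 0 0 0 0.06 0;0 0 0 0 0.06 0"
}}

```text
clock: 8.88
tool_pos: [0.5129, -0.0556, 0.2569]
ee_rot: [-0.706, -0.037, 0.035, 0.706]
wrist_force: [3.2, 3.4, 1.2]
finger_gap: 0.0151
```

```bash
python3 -c "
from h import *
st()"
```

```text
t 8.88 grasp [ 0.5133 -0.0554  0.1019] head 5.8 ydir [ 0.002  0.001 -1.   ] F [3.23 3.44 1.17] T [ 0.718 -0.522  0.15 ] gap 0.0151 q [-1.080e-01  3.540e-01 -4.180e-01  7.970e-01  1.000e-03  1.361e+00]
```

Request:
{"fn": "servo_tool", "kwargs": {
  "rows": "0 0 0 0 0.06 0;0 0 0 0 0.06 0"
}}

```text
clock: 9.12
tool_pos: [0.5129, -0.0556, 0.2569]
ee_rot: [-0.707, 0.006, -0.007, 0.707]
wrist_force: [4.2, 2.7, 0.3]
finger_gap: 0.0151
```

```bash
python3 -c "
from h import *
st()"
```

```text
t 9.12 grasp [ 0.5133 -0.0554  0.1019] head -1.1 ydir [ 0.002  0.001 -1.   ] F [4.23 2.68 0.27] T [ 0.73  -0.612  0.134] gap 0.0151 q [-1.080e-01  3.540e-01 -4.180e-01  7.970e-01  1.000e-03  1.481e+00]
```

Request:
{"fn": "servo_tool", "kwargs": {
  "rows": "0 0 0 0 0.06 0"
}}

```text
clock: 9.25
tool_pos: [0.5129, -0.0556, 0.2569]
ee_rot: [-0.706, 0.027, -0.029, 0.707]
wrist_force: [3.6, 3.3, 1.5]
finger_gap: 0.015
```

```bash
python3 -c "
from h import *
st()"
```

```text
t 9.25 grasp [ 0.5133 -0.0554  0.1019] head -4.5 ydir [ 0.002  0.001 -1.   ] F [3.61 3.28 1.45] T [ 0.753 -0.583  0.168] gap 0.015 q [-1.080e-01  3.540e-01 -4.180e-01  7.970e-01  1.000e-03  1.541e+00]
```

Request:
{"fn": "servo_tool", "kwargs": {
  "rows": "0 0 0 0 0.06 0;0 0 0 0 0.06 0"
}}

```text
clock: 9.5
tool_pos: [0.5129, -0.0556, 0.2569]
ee_rot: [-0.703, 0.069, -0.071, 0.704]
wrist_force: [3.2, 3.6, 0.3]
finger_gap: 0.0149
```

```bash
python3 -c "
from h import *
st()"
```

```text
t 9.5 grasp [ 0.5133 -0.0554  0.1019] head -11.4 ydir [ 0.002  0.001 -1.   ] F [3.22 3.6  0.26] T [ 0.782 -0.578  0.125] gap 0.0149 q [-1.080e-01  3.540e-01 -4.180e-01  7.970e-01  1.000e-03  1.661e+00]
```

Request:
{"fn": "servo_tool", "kwargs": {
  "rows": "0 0 0 0 0.06 0;0 0 0 0 0.06 0"
}}

```text
clock: 9.75
tool_pos: [0.5129, -0.0556, 0.2569]
ee_rot: [-0.698, 0.111, -0.113, 0.699]
wrist_force: [3.1, 3.6, 0.7]
finger_gap: 0.0152
```

```bash
python3 -c "
from h import *
st()"
```

```text
t 9.75 grasp [ 0.5133 -0.0554  0.1019] head -18.2 ydir [ 0.002  0.001 -1.   ] F [3.11 3.56 0.74] T [ 0.795 -0.567  0.155] gap 0.0152 q [-1.080e-01  3.540e-01 -4.180e-01  7.970e-01  1.000e-03  1.781e+00]
```

Request:
{"fn": "servo_tool", "kwargs": {
  "rows": "0 0 0 0 0.06 0;0 0 0 0 0.06 0"
}}

```text
clock: 10.0
tool_pos: [0.5129, -0.0555, 0.2569]
ee_rot: [-0.69, 0.153, -0.154, 0.691]
wrist_force: [3.6, 4.3, 0.8]
finger_gap: 0.0149
```

```bash
python3 -c "
from h import *
st()
s=bot.grab_frame('side')[:,:,::-1]
crop(s,270,190,400,310,5,'pics/a8.png')"
```

```text
t 10.0 grasp [ 0.5133 -0.0554  0.1019] head -25.1 ydir [ 0.002  0.001 -1.   ] F [3.64 4.35 0.78] T [ 0.878 -0.59   0.213] gap 0.0149 q [-1.080e-01  3.540e-01 -4.180e-01  7.970e-01  1.000e-03  1.901e+00]
```

View pics/a8.png

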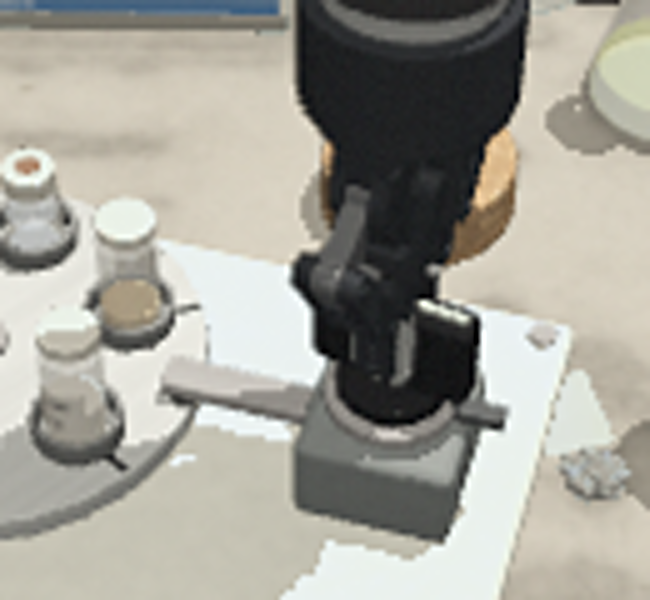

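The tab (490,412) still lines up with the bar, so there is no slip yet. Torque is at 0.21 and starting to rise.

Request:
{"fn": "servo_tool", "kwargs": {
  "rows": "0 0 0 0 0.06 0"
}}

```text
clock: 10.18
tool_pos: [0.5129, -0.0555, 0.2569]
ee_rot: [-0.685, 0.173, -0.175, 0.686]
wrist_force: [3.6, 3.0, 0.5]
finger_gap: 0.015
```

```bash
python3 -c "
from h import *
st()"
```

```text
t 10.18 grasp [ 0.5133 -0.0553  0.1019] head -28.5 ydir [ 0.002  0.001 -1.   ] F [3.6  3.   0.47] T [ 0.878 -0.618  0.071] gap 0.015 q [-1.08e-01  3.54e-01 -4.18e-01  7.97e-01  1.00e-03  1.96e+00]
```

Request:
{"fn": "servo_tool", "kwargs": {
  "rows": "0 0 0 0 0.06 0"
}}

```text
clock: 10.3
tool_pos: [0.5129, -0.0556, 0.2569]
ee_rot: [-0.679, 0.194, -0.196, 0.68]
wrist_force: [3.5, 3.7, 1.5]
finger_gap: 0.015
```

```bash
python3 -c "
from h import *
st()"
```

```text
t 10.3 grasp [ 0.5133 -0.0554  0.1019] head -32.0 ydir [ 0.002  0.001 -1.   ] F [3.52 3.75 1.5 ] T [ 0.88  -0.557 -0.031] gap 0.015 q [-1.080e-01  3.540e-01 -4.180e-01  7.970e-01  1.000e-03  2.021e+00]
```

```bash
python3 -c "
from h import *
st()
s=bot.grab_frame('side')[:,:,::-1]
crop(s,320,230,390,290,9,'pics/a9.png')
st()"
```

```text
t 10.3 grasp [ 0.5133 -0.0554  0.1019] head -32.0 ydir [ 0.002  0.001 -1.   ] F [3.52 3.75 1.5 ] T [ 0.88  -0.557 -0.031] gap 0.015 q [-1.080e-01  3.540e-01 -4.180e-01  7.970e-01  1.000e-03  2.021e+00]
t 10.35 grasp [ 0.5133 -0.0554  0.1019] head -32.1 ydir [ 0.002  0.001 -1.   ] F [3.53 3.24 1.13] T [ 0.888 -0.641 -0.081] gap 0.0152 q [-1.080e-01  3.540e-01 -4.180e-01  7.970e-01  2.000e-03  2.022e+00]
```

View pics/a9.png

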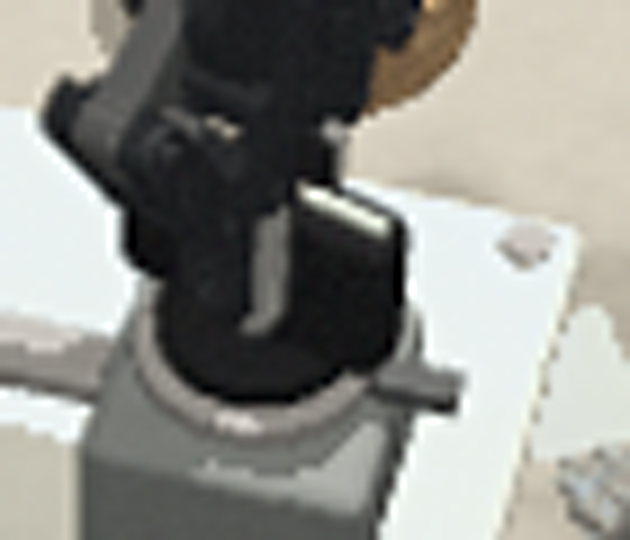

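```bash
python3 -c "
from h import *
A=np.array([.5125,-.0553])
for z in(.056,.062):
  for n,u,v in(('side',320+317/6.5,235+170/6.5),('top',310+(705-390)/6.5,245+120/6.5),('side',270+505/5,190+418/5),('side',320+462/9,230+393/9)):
    d=atz(n,u,v,z)[:2]-A;print(z,n,np.hypot(*d).round(4),np.degrees(np.arctan2(d[1],d[0])).round(1))
for a in (-108,-115,-122): print(a,proj('side',np.r_[A+.037*np.array([np.cos(np.radians(a)),np.sin(np.radians(a))]),.06]))
T=lambda x,y:atz('side',320+x/9,230+y/9,.113)[:2]
d=T(388,225)-T(303,187);print(np.degrees(np.arctan2(d[1],d[0])))
"
```

```text
0.056 side 0.0466 -59.5
0.056 top 0.0452 -64.4
0.056 side 0.0436 -100.3
0.056 side 0.0442 -100.4
0.062 side 0.0434 -65.3
0.062 top 0.0441 -65.0
0.062 side 0.0441 -107.1
0.062 side 0.0448 -107.1
-108 [[367.11607902 273.59846954]]
-115 [[366.31838104 275.30479301]]
-122 [[365.23876264 276.92185237]]
-121.10461859980937
```

The tab has stopped at -107° while the bar moved on to about -122°, so slip is about 0.3 rad. Torque fell from 0.21 to about -0.05, which fits the first click. I'll nudge slightly to seat it, then release.

Request:
{"fn": "servo_tool", "kwargs": {
  "rows": "0 0 0 0 0.03 0;0 0 0 0 0 0"
}}

```text
clock: 10.6
tool_pos: [0.5129, -0.0556, 0.2569]
ee_rot: [-0.676, 0.204, -0.205, 0.678]
wrist_force: [4.1, 3.7, 2.3]
finger_gap: 0.0152
```

```bash
python3 -c "
from h import *
st()"
```

```text
t 10.6 grasp [ 0.5133 -0.0554  0.1019] head -33.6 ydir [ 0.002  0.001 -1.   ] F [4.07 3.67 2.3 ] T [ 0.872 -0.623 -0.084] gap 0.0152 q [-1.080e-01  3.540e-01 -4.180e-01  7.970e-01  2.000e-03  2.049e+00]
```

Request:
{"fn": "servo_tool", "kwargs": {
  "rows": "0 0 0 0 0 0;0 0 0 0 0 0;0 0 0 0 0 0;0 0 0 0 0 0",
  "claw": 0.5
}}

```text
clock: 11.1
tool_pos: [0.5119, -0.056, 0.2561]
ee_rot: [0.677, -0.205, 0.204, -0.677]
wrist_force: [0.5, 0.8, -0.6]
finger_gap: 0.0425
```

Request:
{"fn": "servo_tool", "kwargs": {
  "rows": "0 -1.5 0 0 0 0;0 -2 0 0 0 0;0 -3 0 0 0 0;0 -3 0 0 0 0;0 -3 0 0 0 0"
}}

```text
clock: 11.72
tool_pos: [0.512, -0.0559, 0.3833]
ee_rot: [-0.677, 0.204, -0.205, 0.677]
wrist_force: [0.3, -0.0, 0.2]
finger_gap: 0.0426
```

```bash
python3 -c "
from h import *
st()
s=bot.grab_frame('side')[:,:,::-1]
crop(s,210,215,400,330,4.2,'pics/b1.png')
crop(s,320,230,390,290,9,'pics/b2.png')
st()"
```

```text
t 11.72 grasp [ 0.5122 -0.0559  0.2283] head -33.6 ydir [ 0.001 -0.    -1.   ] F [ 0.31 -0.05  0.22] T [-0.051 -0.017 -0.014] gap 0.0426 q [-0.109  0.253 -0.205  1.112 -0.     2.049]
t 11.78 grasp [ 0.5144 -0.0561  0.2324] head -33.6 ydir [ 0.008 -0.001 -1.   ] F [2.29 0.38 2.48] T [-0.01  -0.107 -0.021] gap 0.0429 q [-0.109  0.25  -0.198  1.115 -0.     2.049]
```

View pics/b1.png

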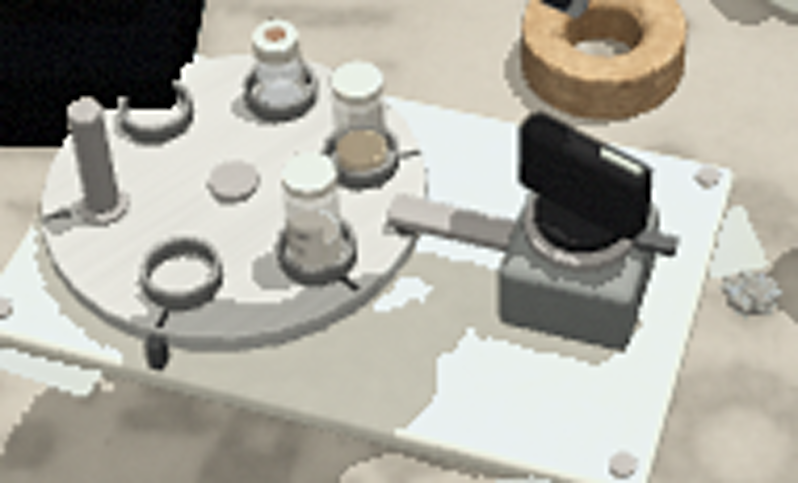

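View pics/b2.png

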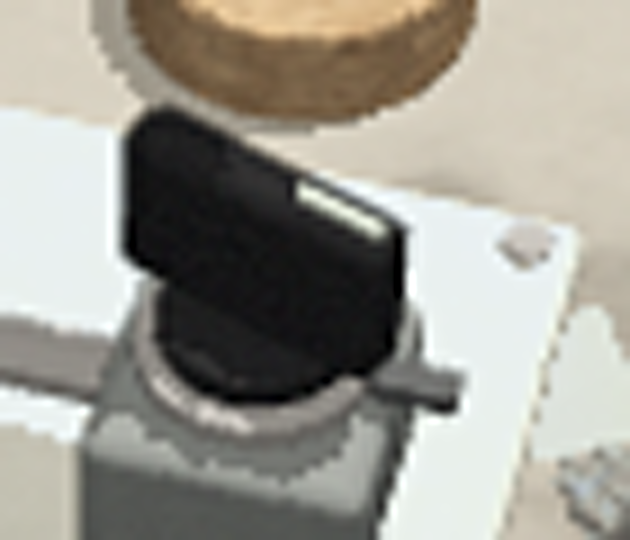

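```bash
python3 -c "
from h import *
T=lambda x,y:atz('side',320+x/9,230+y/9,.113)[:2]
for a,b in(((298,188),(385,233)),((165,105),(403,228))):
  d=T(*b)-T(*a);print(np.degrees(np.arctan2(d[1],d[0])))
t=bot.grab_frame('top')[:,:,::-1]; crop(t,190,190,390,330,4,'pics/b3.png'); st()"
```

```text
-125.0931476796807
-125.17012845701166
t 11.82 grasp [ 0.5146 -0.0561  0.2307] head -33.6 ydir [ 0.008 -0.001 -1.   ] F [ 0.32  0.49 -0.62] T [ 0.046 -0.013 -0.058] gap 0.0424 q [-0.109  0.251 -0.201  1.111 -0.     2.049]
```

View pics/b3.png

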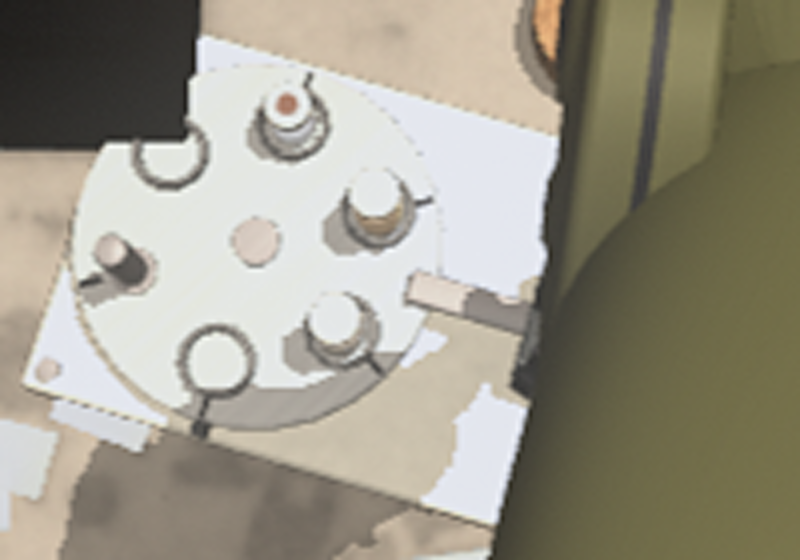

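The carousel cups now sit exactly where the neighbouring cups were, with the tick on the pointer at (200,425). All three vials are upright, and the knob has slipped about 0.35 rad relative to the tab. The gripper is clear of everything, so I'm handing in.

```bash
python3 -c "
from h import *
print(bot.job_done()); st()"
```

```text
the job is handed in; nothing more can be done
None
the job is handed in; nothing more can be done
```

I advanced the carousel one station counter-clockwise by its post, then tightened the locking knob clockwise to one click. I released it, lifted the gripper clear and handed the job in at about 12 s.

**Carousel:** the tick is on the pointer and each cup sits where its neighbour was. The post measured about 107° around the axis from one rough reading, against about 104° expected. The post's radius came out as 58.6 mm instead of 62 mm in that same reading.

**Spindle and knob:** the tab stopped at about -107° while the knob went on to about -125°. Allowing for the starting offset, that is a slip of about 0.35 rad, uncertain by about 0.07 rad, which fits one click. The torque rose to 0.21 N m and then fell to about -0.08 N m. I did not catch the 0.3 N m peak itself, so the click rests on the torque drop and the tab-to-line angle.

**Vials and bystanders:** all three vials stand upright in their cups in the last pictures. The cork ring looked undisturbed. I did not re-measure the jar or the beaker, but the gripper never went near either of them.

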